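# Stack the accessory cartons and hold the transit case lid at balance

## Robot

A 6-joint arm with a two-finger parallel gripper is mounted at the origin on the work surface. World frame = base frame: x ahead of the robot, y to its left, z up, the work surface at z = 0. Lengths are in m, angles in rad, forces in N, time in s.
With the tool pointing down it reaches from about 0.3 to 0.775 m from the base axis. Payload 14.6 kg.
Tool frame: the origin (TCP) lies on the mounting face of the last link; the fingertips stand 199 mm ahead of it and the grasp point (between the pads) lies 180 mm ahead of it; z points along the fingers, y is the direction in which the jaws open and shut (so a half turn about z gives the same grasp; the last joint's range is limited). The gripper opens to 94 mm and grips with 3 to 60 N. Pads are 16 mm wide; open, the fingers measure 119 mm over their backs; the gripper's body (75 mm by 177 mm) begins 78 mm behind the grasp point.
Start: joints at [-1.274, 0.3, 1.521, -0, 1.321, -0.067], TCP at [0.196, -0.514, 0.405] pointing down, gripper open.
Joint ranges: [-3.03, 3.03], [-0.79, 2.21], [0.23, 2.52], [-1.04, 4.18], [0, 3.07], [-2.55, 2.55]. Speed limits (rad/s): [2.22, 2.22, 2.57, 3.14, 3.14, 3.14].

## Interface

Orientations are given as [roll, pitch, yaw] about the fixed x, y, z axes, in that order (R = Rz(yaw) Ry(pitch) Rx(roll)).
In Python, from station import sensors, vision, job gives the robot as it stands. The module is installed in compiled form; this text tells all that it offers.
- The arm moves only by the tool arm_command, never from a script. Its argument "plan" is one flat list of numbers, 5 for each row, row after row: the closure, from -1 (fully open) to 1 (shut), so that 0 is half open, then the shift along the world's x, y, z scaled (see below), then the turn about the world's z scaled (see below). A call has 1 to 20 rows; each row is the pose to reach, as a shift and turn from the pose commanded when the call began; what a row does not reach only later rows make up. The controller multiplies each number of a shift by 400 mm and each number of a turn by 120 degrees. A row lasts 1/10 s, in which the tool goes at most 50 mm and 8.59 degrees, less where a joint would pass 70% of its speed; a pose out of reach is approached as far as the arm can. A call with a number of a shift or a turn outside -1 to 1 is refused whole. A call with a gripper value outside its range is refused whole. The fingers move at their own pace and stop on an object; "newtons" is the grip in N (left out, the last holds). Time passes only in rows, so rows that repeat a pose let the fingers close. It gives the time, the measured TCP pose, the force and the opening at its end, in the units of the state.
- sensors.get_obs(): the state, without advancing time (a new reading comes with each control period).
- vision.camera(name): name is "scene" or "top" or "wrist"; returns the picture (384x512x3 uint8, blue, green, red); there is no depth.
- vision.camera_params(name): a dict with "intrinsics" (3x3 intrinsics, pixels), "rvec" (rotation vector, rad) and "tvec" (3), from world to camera coordinates, as OpenCV has them. Camera axes: x right, y down, z forward; pixel columns grow to the right and rows downward; lengths in m; the calibration is good to about 2 mm. A picture is of the moment at which its call begins: read the wrist's pose just before it. camera_params takes no time and is no camera call; for the wrist camera it gives the pose at the moment of the call.
- job.hand_in(): hands the job in, once; it reports no verdict.
Trained networks look in the newest picture that a camera, given by its name, has taken for a name from the list of things; names that differ only in an ending like _2 or _b are one class to them, and where a whole thing is asked for, a point or a joint stands for the part that bears it (a point fixed in the world has none). Each returns a list of dicts, best first, with "confidence" (0 to 1); they miss things now and then, are a little off and sometimes report something else, mostly with a low value. They report only what shows in the picture. A call takes as long as a camera call. They do not tell look-alikes from the thing itself.
- vision.search_frame(name, camera): "at" ([row, column] in pixels, amid what is visible of it).
- vision.silhouettes(name, camera): "mask" (384x512 bool, what is visible of it) and "at" ([row, column] in pixels, amid what is visible of it).
- vision.pinpoint(name, camera): "at" ([row, column] in pixels: a listed point, or the origin of a listed thing).
The state is a dict: "time_s": time; "qpos": joint angles; "joint_vel": joint speeds; "tau": joint torques, N m; "ee_pos": TCP position; "eef_rot": TCP orientation; "force": force on the tool from outside, world axes, zero at the start; "moment": the same for the moment, N m; "grip_width": finger opening in m.
Only numpy, scipy, OpenCV 4.12 (cv2) and the standard library are available. Lean on these libraries where they do the work, as an engineer would, in place of code of your own. Each camera call takes 0.05 s, during which the arm holds its last target.

## Task

Ready the accessories for packing: where the large carton stands, set the medium carton squarely on top of it and then the small carton squarely on the medium one, each centred with its long sides parallel to those below. Then take the transit case's lid by its bar handle, swing it up to its balance point, where it would fall neither shut nor over backwards, and finish while still gripping it still there for the packer: do not let go at the end. Do not let the lid go over backwards, and leave everything else on the bench where it is.

Things in the scene. Friction and masses are not known exactly. Their poses are not given: they have to be found in the camera images.
- carton_large: largest of the three sealed brown cartons standing loose on the bench, the foot of the column; 110 (x) x 90 (y) x 60 high mm, about 0.55 kg. Origin: centre of its underside; x along its long sides, z up. Too wide to grip.
- carton_medium: middle-sized sealed brown carton, 95 (x) x 64 (y) x 50 high mm, about 0.25 kg. Origin: centre of its underside; x along its long sides, z up. Grip it across y (64 mm).
- carton_small: smallest sealed brown carton, 80 (x) x 54 (y) x 44 high mm, about 0.16 kg. Origin: centre of its underside; x along its long sides, z up. Grip it across y (54 mm). The three cartons may stand in any of the three places on the robot's right.
- case: grey hard-shell transit case fixed to the bench on the robot's left, 140 (x) x 180 (y) mm; lower shell 70 mm high, 100 mm with the lid shut. Origin: centre of its underside; its own -x side (with the bar handle) faces roughly the robot; z up.
- lid (a joint): hinge of the lid, rad: 0 shut (the start), growing as the handle side rises and swings back to the case's +x; stop at 2.3. No stay or spring, almost no friction: left alone it falls shut below, or over backwards above, its balance point at 1.314 (75 degrees; the flat top panel is then still 15 degrees short of upright, leaning to the handle side). Lid about 0.4 kg.
- lid_hinge (a point): point on the lid's hinge line, at the middle of the case's far (+x) edge, 70 mm above the bench; does not move with the lid. Axes are the case's; the hinge line runs along y.
- lid_bar (a point): middle of the lid's steel handle: a level round bar 12 mm thick, parallel to the hinge, 114 mm free between two black arms; 185 mm to -x of and 15 mm above the hinge line in the lid's frame (85 mm above the bench when shut), 39 mm clear of the lid's front edge. Pinch it from above across the case's x; it turns between the pads as the lid swings, so the gripper can stay pointing down.
- lid_com (a point): centre of mass of the lid, 81 mm to -x of and 21 mm above the hinge line in the lid's frame (lid 140 x 180 mm, 30 mm deep); at the balance point it is straight above the hinge line.
- tape_roll: bystander, leave alone: roll of tan tape lying flat, 56 mm outside, 24 mm high. Origin at its underside.
- jar: bystander, leave alone: small white jar standing upright, 38 mm across, 60 mm high. Origin at its underside.
- cup: bystander, leave alone: white mug, 72 mm across, 85 mm high. Origin at its underside.
- tape_dispenser: bystander, leave alone: hand-held tape gun lying on the bench, about 215 mm long and 73 mm high, red frame with a tan handle. Origin at its underside.
- barcode_scanner: bystander, leave alone: black hand-held barcode scanner lying on the bench, about 145 mm long and 34 mm high. Origin at its underside.
- marker: bystander, leave alone: marker pen lying on the bench, 130 mm long, 16 mm thick. Origin at its underside.
Mind the look-alikes: they are no part of the job. Leave any pink or purple look-alike of the carton_medium alone. Leave any turquoise look-alike of the carton_small alone.

How it is judged:
On the way, in this order (a step that is already met when the one before it is completed fails the run):
1. the medium carton rests squarely on the large one, let go (horizontal distance between carton_medium and carton_large below 0.01 m and angle between the x axis of carton_medium and the x axis of carton_large, either way round below 0.12 rad and z of carton_medium in the frame of carton_large between 0.055 and 0.065 m and angle between carton_medium's own z axis and vertical below 0.06 rad and contact force between the fingers and carton_medium below 0.05 N and linear speed of carton_medium below 0.02 m/s), for 0.2 s.
2. the small carton rests squarely on the medium one, let go (all of step 1 and horizontal distance between carton_small and carton_medium below 0.01 m and angle between the x axis of carton_small and the x axis of carton_medium, either way round below 0.12 rad and z of carton_small in the frame of carton_medium between 0.045 and 0.055 m and angle between carton_small's own z axis and vertical below 0.06 rad and contact force between the fingers and carton_small below 0.05 N and linear speed of carton_small below 0.02 m/s), for 0.2 s.
At the end, for the whole second after the job is handed in: Medium on large and small on medium, each centred within 10 mm, long sides parallel within 0.12 rad, level, at rest, not touched by the fingers; the fingers grip the lid (over 1 N), still (under 0.05 rad/s), within 0.07 rad of its balance point 1.314 rad, no carton touching it (all of step 2 and value of joint lid between 1.244 and 1.384 rad and velocity of joint lid between -0.05 and 0.05 rad/s and contact force between the fingers and lid above 1 N and contact force between lid and carton_large below 0.05 N and contact force between lid and carton_medium below 0.05 N and contact force between lid and carton_small below 0.05 N); the arm keeps its last pose, push and grip.
It fails at once if the lid goes over backwards (0.45 rad or more past balance) (value of joint lid above 1.764 rad).
It fails at once if the large carton is pushed more than 30 mm from where it stands (distance of carton_large from where it was at the start of the episode above 0.03 m).
It fails at once if a bystander is moved more than 30 mm (distance of any of tape_roll, jar, cup, tape_dispenser, barcode_scanner, marker from where it was at the start of the episode above 0.03 m).
It also fails if it takes over 72 s, if anything falls off the work surface, if the arm or the gripper's body presses on something with over 40 N, if the wrist force passes 120 N, or if a joint passes its speed limit or range.

## Working session

There is one attempt and no reset: what is moved stays moved. The work goes in short steps, Python scripts to look and compute and a tool call to move; the robot and the scene stay as the last step left them, time stands still between calls to the robot, and variables do not carry over. Pictures are saved under pics/ and viewed, and the job is handed in when it is done.

Besides the shell and the picture viewer there is one more tool, called after "Emit:" by a JSON object that holds its "method" and its "body", one argument or row to a line. arm_command: Moves the arm, as the interface text tells. Its arguments: {"type":"object","properties":{"plan":{"type":"array"},"newtons":{"type":"number"}},"required":["plan"]}

```bash
mkdir -p pics
python3 - <<'E'
from station import sensors, vision, job
import cv2,numpy as np
print(sensors.get_obs())
for c in ["scene","top","wrist"]:
    im=vision.camera(c); cv2.imwrite(f"pics/{c}0.png",im)
    print(c,vision.camera_params(c))
    for n in ["carton_large","carton_medium","carton_small","case","lid_bar"] if c!="wrist" else []:
        for d in vision.search_frame(n,c): print(c,n,d)
print(sensors.get_obs()["time_s"])
E
```

```text
{'time_s': 0.0, 'qpos': array([-1.27363900e+00,  3.00426601e-01,  1.52154869e+00,  5.78690227e-06,
        1.32067501e+00, -6.65773265e-02]), 'joint_vel': array([-0.00050764, -0.00088402, -0.00107296,  0.00057596,  0.0003015 ,
        0.00184138]), 'tau': array([-2.12355910e-03, -5.31805193e+01, -3.52731550e+01,  7.07652443e-02,
        2.43665732e-02, -8.76095442e-05]), 'ee_pos': array([ 0.19567181, -0.51398203,  0.40412432]), 'eef_rot': array([-3.14053772e+00, -7.59565670e-05,  3.63733177e-01]), 'force': array([ 0.15545088, -0.10376271, -0.11631987]), 'moment': array([-0.00795579,  0.01227647, -0.04240848]), 'grip_width': 0.09378324390483397}
scene {'intrinsics': array([[377.64218963,   0.        , 255.34007841],
       [  0.        , 377.64218963, 191.5995433 ],
       [  0.        ,   0.        ,   1.        ]]), 'rvec': array([ 2.07303531,  0.52741156, -0.2954447 ]), 'tvec': array([-0.49032192, -0.03471267,  1.54853162])}
scene carton_large {'at': [267.5, 198.5], 'confidence': 0.74}
scene carton_medium {'at': [236.4, 174.4], 'confidence': 0.73}
scene carton_medium {'at': [236.7,
[... 1029 characters left out ...]
: 0.78}
top carton_medium {'at': [253.7, 111.8], 'confidence': 0.48}
top carton_small {'at': [260.0, 303.4], 'confidence': 0.95}
top carton_small {'at': [249.9, 427.9], 'confidence': 0.62}
top carton_small {'at': [212.8, 306.7], 'confidence': 0.58}
top case {'at': [185.4, 182.9], 'confidence': 0.66}
top case {'at': [189.9, 183.6], 'confidence': 0.36}
top lid_bar {'at': [188.9, 179.9], 'confidence': 0.76}
wrist {'intrinsics': array([[342.25806085,   0.        , 258.0852601 ],
       [  0.        , 342.25806085, 194.57724433],
       [  0.        ,   0.        ,   1.        ]]), 'rvec': array([-2.39106872,  1.64758635,  0.23091732]), 'tvec': array([-0.54898233, -0.02932996,  0.39198686])}
0.65
```

View pics/top0.png

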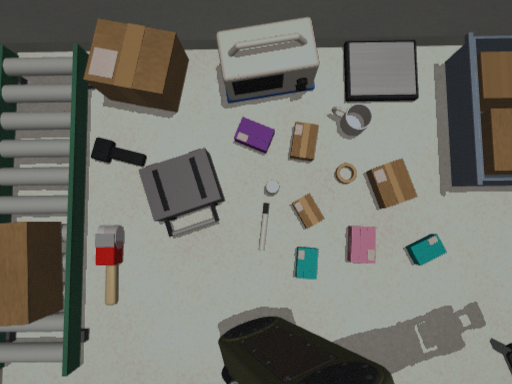

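View pics/scene0.png

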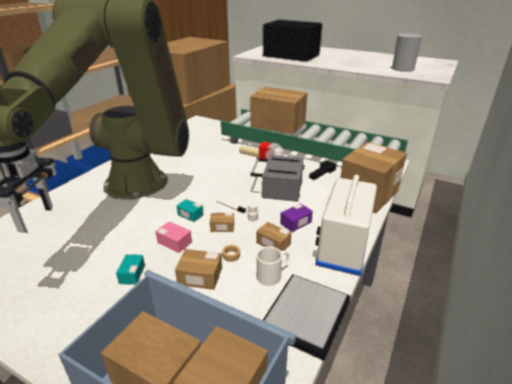

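View pics/wrist0.png

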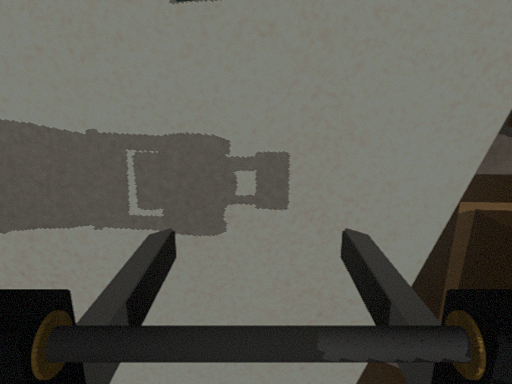

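The top view shows the brown cartons: large at row 184, col 391, medium at (141,304) and small at (211,307). Pink, purple and turquoise decoys are nearby. The case is at (187,182), with its bar at about (220,195).

```bash
cat > h.py <<'E'
from station import sensors, vision, job
import cv2,numpy as np
from scipy.optimize import minimize
D=dict(carton_large=(.11,.09,.06),carton_medium=(.095,.064,.05),carton_small=(.08,.054,.044))
def proj(P,c):
    p=c if isinstance(c,dict) else vision.camera_params(c)
    return cv2.projectPoints(np.array(P,float).reshape(-1,3),p["rvec"],p["tvec"],p["intrinsics"],None)[0].reshape(-1,2)
def ray(at,c,z):
    p=c if isinstance(c,dict) else vision.camera_params(c)
    R=cv2.Rodrigues(p["rvec"])[0]; o=-R.T@p["tvec"]
    d=R.T@np.linalg.inv(p["intrinsics"])@[at[1],at[0],1]
    return (o+d*(z-o[2])/d[2])[:2]
def boxpts(x,y,yaw,z,d):
    c,s=np.cos(yaw),np.sin(yaw)
    return [[x+c*a*d[0]/2-s*b*d[1]/2,y+s*a*d[0]/2+c*b*d[1]/2,z+h*d[2]] for a in(-1,1) for b in(-1,1) for h in(0,1)]
S=4
def hullmask(pts,cp):
    q=proj(pts,cp); h=cv2.convexHull(np.round(((q+.5)*S)*16).astype(np.int32))
    m=np.zeros((384*S,512*S),np.uint8); cv2.fillConvexPoly(m,h,1,shift=4)
    return cv2.resize(m.astype(np.float32),(512,384),interpolation=cv2.INTER_AREA)
def fit(masks,d,x0,z=0):
    # masks: list of (mask,camparams)
    def f(p):
        e=0
        for m,cp in masks:
            e+=np.abs(hullmask(boxpts(p[0],p[1],p[2],z,d),cp)-m).sum()/m.sum()
        return e
    best=None
    for y0 in np.arange(0,np.pi,np.pi/8) if len(x0)==2 else [x0[2]]:
        r=minimize(f,[x0[0],x0[1],y0],method="Nelder-Mead",options=dict(initial_simplex=np.array([[0,0,0],[.01,0,0],[0,.01,0],[0,0,.2]])+[x0[0],x0[1],y0],xatol=1e-4,fatol=1e-4))
        if best is None or r.fun<best.fun: best=r
    return best.x,best.fun
E
python3 - <<'E'
from h import *
seed={"carton_large":(184,391),"carton_medium":(141,304),"carton_small":(211,307)}
M={}
for c in ["top","scene"]:
    vision.camera(c)
    for n in seed: M[c,n]=vision.silhouettes(n,c)
    for n in ["case","lid_bar","lid_hinge","lid_com"]:
        for d in vision.pinpoint(n,c):
            z=dict(case=0,lid_bar=.085,lid_hinge=.07,lid_com=.091)[n]; print(c,n,d,ray(d["at"],c,z).round(4))
for n in seed:
    x0=ray(seed[n],"top",D[n][2])
    ps=proj([*x0,D[n][2]/2],"scene")[0][::-1]
    ms=[]
    for c,s in(("top",seed[n]),("scene",ps)):
        L=sorted(M[c,n],key=lambda d:np.hypot(*(np.array(d["at"])-s)))
        if L and np.hypot(*(np.array(L[0]["at"])-s))<15:
            ms.append((L[0]["mask"].astype(np.float32),vision.camera_params(c))); print(n,c,L[0]["at"],L[0]["confidence"])
    for k in ([ms]+[[m] for m in ms]):
        if k: print(n,len(k),fit(k,D[n],x0))
print(sensors.get_obs()["time_s"])
E
```

```text
top case {'at': [185.6, 189.1], 'confidence': 0.95} [0.5502 0.2436]
top lid_bar {'at': [226.9, 192.6], 'confidence': 0.89} [0.4355 0.2175]
top lid_hinge {'at': [212.6, 304.6], 'confidence': 0.73} [ 0.4689 -0.0726]
top lid_hinge {'at': [157.3, 173.6], 'confidence': 0.6} [0.6197 0.2716]
top lid_hinge {'at': [123.0, 352.6], 'confidence': 0.35} [ 0.7053 -0.2055]
top lid_com {'at': [187.3, 179.0], 'confidence': 0.59} [0.5377 0.252 ]
scene lid_bar {'at': [176.8, 301.9], 'confidence': 0.67} [0.6316 0.2315]
scene lid_bar {'at': [168.2, 253.7], 'confidence': 0.57} [0.4395 0.205 ]
scene lid_hinge {'at': [174.7, 302.2], 'confidence': 0.93} [0.6168 0.2725]
scene lid_com {'at': [166.8, 279.6], 'confidence': 0.94} [0.5282 0.2536]
carton_large top [181.0, 392.9] 0.76
carton_large 1 (array([ 0.54474824, -0.31189176,  3.45710007]), np.float64(0.0449473038315773))
carton_large 1 (array([ 0.54474824, -0.31189176,  3.45710007]), np.float64(0.0449473038315773))
carton_medium top [140.5, 306.1] 0.7
carton_medium scene [234.3, 273.4] 0.73
carton_medium 2 (array([ 0.66468681, -0.0770629 ,  2.95549241]), np.float64(0.24510256946086884))
carton_medium 1 (array([ 0.66531158, -0.07792386, -0.17477198]), np.float64(0.05313564091920853))
carton_medium 1 (array([ 0.66189601, -0.07524899,  2.85809749]), np.float64(0.17036576569080353))
carton_small top [212.0, 307.5] 0.6
carton_small scene [222.0, 222.0] 0.77
carton_small 2 (array([ 0.47436766, -0.08333229,  3.68809521]), np.float64(0.23879069089889526))
carton_small 1 (array([ 0.47391677, -0.08432254,  0.53120464]), np.float64(0.12662197649478912))
carton_small 1 (array([ 0.47198686, -0.08015388,  0.58233493]), np.float64(0.09928097575902939))
1.45
```

Run:
```python
from h import *
p=vision.camera_params("wrist");R=cv2.Rodrigues(p["rvec"])[0];o=-R.T@p["tvec"];fw=R.T@[0,0,1]
s=sensors.get_obs();yaw=s["eef_rot"][2];
rot=lambda v:np.array([np.cos(yaw)*v[0]+np.sin(yaw)*v[1],-np.sin(yaw)*v[0]+np.cos(yaw)*v[1]])
print("cam in tool-yaw frame",rot((o-s["ee_pos"])[:2]),o[2],rot(fw[:2]),fw[2])
for z in(0,.05):
  for at in((192,256),(0,256),(225,256),(100,0),(100,511)): print(z,at,rot(ray(at,p,z)-s["ee_pos"][:2]))
```

```text
cam in tool-yaw frame [0.07957163 0.00094117] 0.38484469441178143 [-2.74587754e-01  1.56265594e-04] -0.9615620316935073
0 (192, 256) [-0.02719949  0.0034377 ]
0 (0, 256) [0.1732527  0.00315126]
0 (225, 256) [-0.06828847  0.00349642]
0 (100, 0) [0.0762101  0.28080249]
0 (100, 511) [ 0.07634632 -0.27304644]
0.05 (192, 256) [-0.01332752  0.00311335]
0.05 (0, 256) [0.16108141 0.00286412]
0.05 (225, 256) [-0.04907811  0.00316444]
0.05 (100, 0) [0.07664684 0.2444422 ]
0.05 (100, 511) [ 0.07676536 -0.23744928]
```

Emit:
{"method": "arm_command", "body": {
  "plan": [-1,0.755,0.46,0,0,-1,0.755,0.46,0,0,-1,0.755,0.46,0,0,-1,0.755,0.46,0,0,-1,0.755,0.46,0,0,-1,0.755,0.46,0,0,-1,0.755,0.46,0,0,-1,0.755,0.46,0,0,-1,0.755,0.46,0,0,-1,0.755,0.46,0,0]
}}

```text
time_s: 2.45
ee_pos: [0.497, -0.3306, 0.4046]
eef_rot: [-3.141, 0.0, 0.363]
force: [0.2, -0.5, 0.3]
grip_width: 0.0939
```

```bash
cat >> h.py <<'E'
def wristfit(name,x0,z=0,png=None,tol=40):
    cp=vision.camera_params("wrist"); im=vision.camera("wrist")
    if png: cv2.imwrite("pics/"+png,im)
    s=proj([x0[0],x0[1],z+D[name][2]],cp)[0][::-1]
    L=vision.silhouettes(name,"wrist")
    for d in L: print(" cand",d["at"],d["confidence"],d["mask"].sum())
    L=[d for d in L if np.hypot(*(np.array(d["at"])-s))<tol]
    print(" expected",s)
    if not L: return None
    m=L[0]["mask"]
    r=fit([(m.astype(np.float32),cp)],D[name],x0,z)
    if png:
        v=im.copy()
        for q in proj(boxpts(*r[0],z,D[name]),cp): cv2.circle(v,tuple(int(t) for t in np.round(q)),3,(0,255,0),1)
        v[(m^cv2.erode(m.astype(np.uint8),np.ones((3,3))).astype(bool))]=(0,0,255)
        cv2.imwrite("pics/fit_"+png,v)
    return r
E
python3 - <<'E'
from h import *
print(sensors.get_obs()["ee_pos"],sensors.get_obs()["eef_rot"],sensors.get_obs()["time_s"])
print(wristfit("carton_large",(.5447,-.3119,.3155),png="wl.png"))
E
```

```text
[ 0.49701905 -0.33058442  0.40457525] [-3.14146242e+00  3.21856339e-04  3.63165037e-01] 2.45
 cand [125.4, 256.1] 0.8 11560
 expected [128.27492592 258.62867261]
(array([ 0.54611413, -0.31138125,  0.32889897]), np.float64(0.01690095104277134))
```

View pics/fit_wl.png

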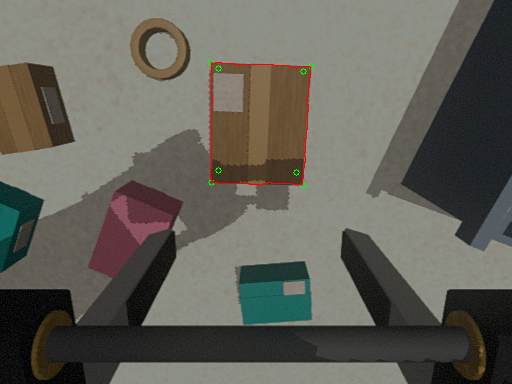

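The fitted outline sits exactly on the large carton (corners at (65,212) to (183,305)). Large carton pose: (0.546, -0.3115), yaw 0.329.

Emit:
{"method": "arm_command", "body": {
  "plan": [-1,0.2975,0.656,0,-0.259,-1,0.2975,0.656,0,-0.259,-1,0.2975,0.656,0,-0.259,-1,0.2975,0.656,0,-0.259,-1,0.2975,0.656,0,-0.259,-1,0.2975,0.656,0,-0.259,-1,0.2975,0.656,0,-0.259,-1,0.2975,0.656,0,-0.259,-1,0.2975,0.656,0,-0.259]
}}

```text
time_s: 3.45
ee_pos: [0.6162, -0.0692, 0.4048]
eef_rot: [3.141, -0.0, -0.18]
force: [0.4, -0.7, -0.6]
grip_width: 0.0938
```

Run:
```python
from h import *
print(sensors.get_obs()["ee_pos"],sensors.get_obs()["eef_rot"],sensors.get_obs()["time_s"])
print(wristfit("carton_medium",(.6650,-.0775,-.18),png="wm.png"))
```

```text
[ 0.61621814 -0.06918066  0.40478061] [ 3.14140895e+00 -5.05553450e-05 -1.80436478e-01] 3.45
 cand [123.3, 261.6] 0.8 6631
 cand [126.5, 117.1] 0.79 7684
 cand [300.7, 430.3] 0.65 733
 expected [128.81847225 258.04981136]
(array([ 0.66659238, -0.07798805, -0.16771644]), np.float64(0.026089578866958618))
```

View pics/fit_wm.png

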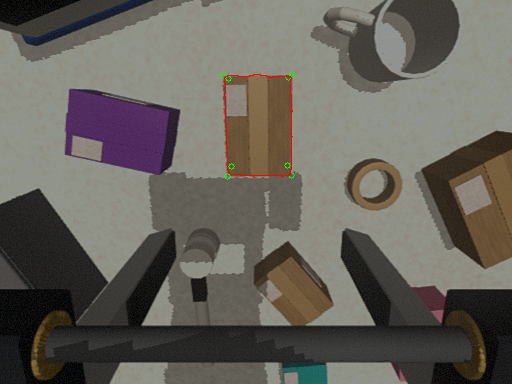

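Outline fits the medium carton (rows 75-176, cols 225-292). I'll descend and grip.

Emit:
{"method": "arm_command", "body": {
  "plan": [-1,0.126,-0.022,0,0.006,-1,0.126,-0.022,-0.1,0.006,-1,0.126,-0.022,-0.2,0.006,-1,0.126,-0.022,-0.3,0.006,-1,0.126,-0.022,-0.4,0.006,-1,0.126,-0.022,-0.45,0.006,-1,0.126,-0.022,-0.482,0.006,-1,0.126,-0.022,-0.482,0.006,1,0.126,-0.022,-0.482,0.006,1,0.126,-0.022,-0.482,0.006,1,0.126,-0.022,-0.482,0.006,1,0.126,-0.022,-0.482,0.006,1,0.126,-0.022,-0.482,0.006,1,0.126,-0.022,-0.482,0.006,1,0.126,-0.022,-0.482,0.006],
  "newtons": 25
}}

```text
time_s: 5.05
ee_pos: [0.6672, -0.0765, 0.2127]
eef_rot: [3.141, -0.001, -0.166]
force: [-2.5, -1.2, 6.5]
grip_width: 0.0638
```

Emit:
{"method": "arm_command", "body": {
  "plan": [1,0,0,0.05,0,1,0,0,0.15,0,1,0,0,0.28,0,1,-0.06,-0.117,0.3,0.05,1,-0.12,-0.235,0.3,0.1,1,-0.18,-0.352,0.3,0.14,1,-0.24,-0.47,0.3,0.19,1,-0.303,-0.587,0.3,0.236,1,-0.303,-0.587,0.3,0.236,1,-0.303,-0.587,0.25,0.236,1,-0.303,-0.587,0.2,0.236,1,-0.303,-0.587,0.2,0.236,1,-0.303,-0.587,0.2,0.236]
}}

```text
time_s: 6.35
ee_pos: [0.5462, -0.3108, 0.292]
eef_rot: [-3.141, 0.0, 0.328]
force: [1.4, 0.9, -1.7]
grip_width: 0.0641
```

Run:
```python
from h import *
s=sensors.get_obs();print(s["ee_pos"],s["eef_rot"],s["time_s"],s["force"],s["grip_width"])
for c in("top","wrist"):
    im=vision.camera(c); cv2.imwrite(f"pics/{c}_h.png",im)
```

```text
[ 0.54620791 -0.31083974  0.2920299 ] [-3.14106253e+00  2.74560500e-04  3.28156452e-01] 6.35 [ 1.36556088  0.89640498 -1.67043388] 0.06408436424515741
```

View pics/wrist_h.png

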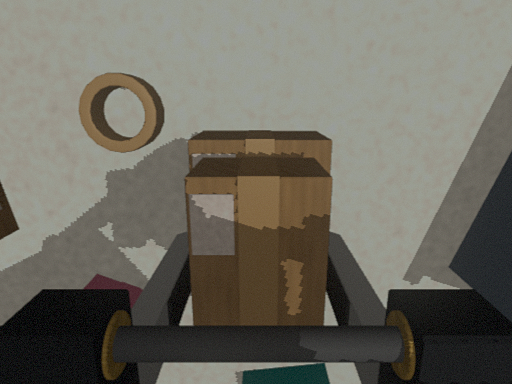

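The held medium carton (rows 160-325, cols 188-330) is centred over the large one and parallel to it. Lowering and releasing.

Emit:
{"method": "arm_command", "body": {
  "plan": [1,0,0,-0.025,0,1,0,0,-0.04,0,1,0,0,-0.048,0,1,0,0,-0.05,0,1,0,0,-0.05,0]
}}

```text
time_s: 6.95
ee_pos: [0.5459, -0.3111, 0.2726]
eef_rot: [-3.141, -0.0, 0.328]
force: [-5.2, 3.1, 7.4]
grip_width: 0.064
```

Contact. Release and rise to a viewing height, then step back to see it.

Emit:
{"method": "arm_command", "body": {
  "plan": [-1,0,0,0,0,-1,0,0,0,0,-1,0,0,0,0,-1,0,0,0,0,-1,0,0,0,0,-1,0,0,0.1,0,-1,0,0,0.2,0,-1,0,0,0.3,0,-1,-0.118,-0.04,0.35,0,-1,-0.118,-0.04,0.38,0,-1,-0.118,-0.04,0.38,0,-1,-0.118,-0.04,0.38,0]
}}

```text
time_s: 8.15
ee_pos: [0.4991, -0.327, 0.4232]
eef_rot: [-3.141, 0.0, 0.328]
force: [0.1, 0.1, -0.9]
grip_width: 0.0937
```

Run:
```python
from h import *
s=sensors.get_obs();print(s["ee_pos"],s["eef_rot"],s["time_s"],s["force"],s["grip_width"])
print(wristfit("carton_medium",(.546,-.3115,.328),z=.06,png="wm2.png"))
print(wristfit("carton_large",(.546,-.3115,.328),z=.0,png="wl2.png"))
```

```text
[ 0.49910088 -0.32703722  0.42319814] [-3.14117887e+00  8.88392651e-05  3.28240876e-01] 8.15 [ 0.07949901  0.11691619 -0.89563712] 0.09368133325385167
 cand [131.4, 261.5] 0.61 8501
 expected [133.7495954  259.86951582]
(array([ 0.54500404, -0.31065269,  0.32818375]), np.float64(0.021078402176499367))
 cand [110.0, 298.6] 0.83 2056
 expected [128.54080929 260.1835433 ]
None
```

View pics/fit_wm2.png

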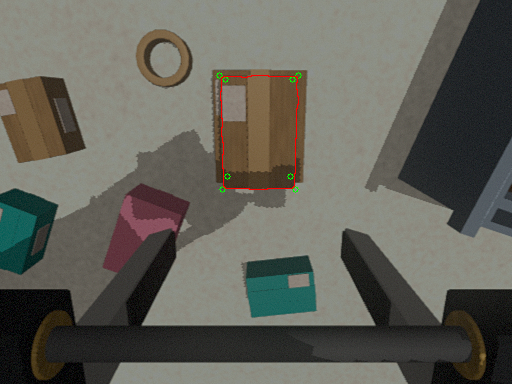

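Emit:
{"method": "arm_command", "body": {
  "plan": [-1,-0.17,0.545,-0.05,0.101,-1,-0.17,0.545,-0.05,0.101,-1,-0.17,0.545,-0.05,0.101,-1,-0.17,0.545,-0.05,0.101,-1,-0.17,0.545,-0.05,0.101,-1,-0.17,0.545,-0.05,0.101,-1,-0.17,0.545,-0.05,0.101,-1,-0.17,0.545,-0.05,0.101]
}}

```text
time_s: 9.15
ee_pos: [0.4311, -0.1099, 0.4037]
eef_rot: [-3.141, 0.0, 0.539]
force: [-0.4, -0.2, -0.2]
grip_width: 0.0941
```

Run:
```python
from h import *
s=sensors.get_obs();print(s["ee_pos"],s["eef_rot"],s["time_s"],s["force"],s["grip_width"])
print(wristfit("carton_small",(.474,-.083,.54),png="ws.png"))
```

```text
[ 0.43114451 -0.10987875  0.40370376] [-3.14148365e+00  2.07403878e-04  5.39320630e-01] 9.15 [-0.40267912 -0.16426876 -0.20995237] 0.09409834070224511
 cand [122.7, 261.5] 0.65 4514
 cand [224.7, 194.2] 0.59 3313
 cand [309.3, 435.4] 0.44 179
 expected [127.80047023 258.12798625]
(array([ 0.47569633, -0.08414362,  0.51964085]), np.float64(0.028868520632386208))
```

View pics/fit_ws.png

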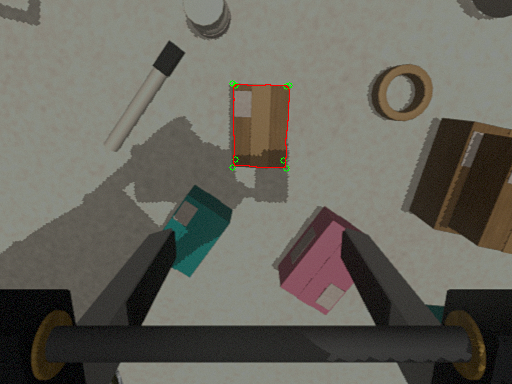

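Outline fits the small carton (rows 85-167, cols 232-290), with clear space for the fingers.

Emit:
{"method": "arm_command", "body": {
  "plan": [-1,0.111,0.064,0,-0.009,-1,0.111,0.064,-0.1,-0.009,-1,0.111,0.064,-0.2,-0.009,-1,0.111,0.064,-0.3,-0.009,-1,0.111,0.064,-0.4,-0.009,-1,0.111,0.064,-0.45,-0.009,-1,0.111,0.064,-0.488,-0.009,-1,0.111,0.064,-0.488,-0.009,1,0.111,0.064,-0.488,-0.009,1,0.111,0.064,-0.488,-0.009,1,0.111,0.064,-0.488,-0.009,1,0.111,0.064,-0.488,-0.009,1,0.111,0.064,-0.488,-0.009,1,0.111,0.064,-0.488,-0.009,1,0.111,0.064,-0.488,-0.009,1,0.111,0.064,-0.488,-0.009],
  "newtons": 20
}}

```text
time_s: 10.85
ee_pos: [0.4752, -0.0836, 0.209]
eef_rot: [3.141, -0.0, 0.521]
force: [-1.6, 0.0, 6.3]
grip_width: 0.0539
```

Emit:
{"method": "arm_command", "body": {
  "plan": [1,0,0,0.05,0,1,0,0,0.15,0,1,0,0,0.27,0,1,0,0,0.38,0,1,0.035,-0.113,0.4,-0.02,1,0.07,-0.227,0.4,-0.04,1,0.105,-0.34,0.4,-0.06,1,0.14,-0.454,0.4,-0.08,1,0.175,-0.568,0.4,-0.092,1,0.175,-0.568,0.4,-0.092,1,0.175,-0.568,0.36,-0.092,1,0.175,-0.568,0.325,-0.092,1,0.175,-0.568,0.325,-0.092,1,0.175,-0.568,0.325,-0.092]
}}

```text
time_s: 12.25
ee_pos: [0.5452, -0.3104, 0.3386]
eef_rot: [-3.141, 0.0, 0.329]
force: [0.5, -0.4, -2.6]
grip_width: 0.0541
```

Run:
```python
from h import *
s=sensors.get_obs();print(s["ee_pos"],s["eef_rot"],s["time_s"],s["force"],s["grip_width"])
for c in("wrist",):
    im=vision.camera(c); cv2.imwrite(f"pics/{c}_h2.png",im)
```

```text
[ 0.54517393 -0.31040146  0.33864724] [-3.14107895e+00  3.65736384e-04  3.28735681e-01] 12.25 [ 0.47048111 -0.43906436 -2.55350133] 0.054109721148344225
```

View pics/wrist_h2.png

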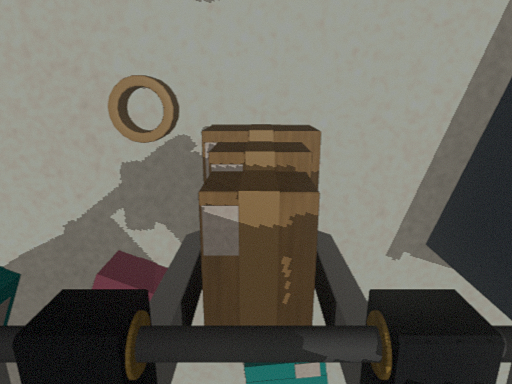

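The small carton (cols 201-318) is centred above the medium (208-312) and large (202-320). Lowering.

Emit:
{"method": "arm_command", "body": {
  "plan": [1,0,0,-0.025,0,1,0,0,-0.04,0,1,0,0,-0.048,0,1,0,0,-0.05,0,1,0,0,-0.05,0]
}}

```text
time_s: 12.8
ee_pos: [0.5451, -0.3107, 0.3189]
eef_rot: [-3.142, -0.0, 0.328]
force: [-1.6, 1.6, 2.8]
grip_width: 0.0535
```

Emit:
{"method": "arm_command", "body": {
  "plan": [-1,0,0,0,0,-1,0,0,0,0,-1,0,0,0,0,-1,0,0,0,0,-1,0,0,0,0,-1,0,0,0.1,0,-1,0,0,0.2,0,-1,-0.05,-0.02,0.3,0,-1,-0.118,-0.04,0.35,0,-1,-0.118,-0.04,0.35,0,-1,-0.118,-0.04,0.35,0,-1,-0.118,-0.04,0.35,0]
}}

```text
time_s: 14.0
ee_pos: [0.4984, -0.3266, 0.4574]
eef_rot: [-3.14, 0.001, 0.328]
force: [0.1, 1.4, -1.7]
grip_width: 0.0942
```

Run:
```python
from h import *
s=sensors.get_obs();print(s["ee_pos"],s["eef_rot"],s["time_s"],s["force"],s["grip_width"])
print(wristfit("carton_small",(.545,-.311,.328),z=.11,png="ws2.png"))
print(wristfit("carton_medium",(.545,-.311,.328),z=.06,png="wm3.png"))
cp=vision.camera_params("wrist");im=cv2.imread("pics/ws2.png")
for n,z,p in(("carton_large",0,(.5461,-.3114,.329)),("carton_medium",.06,(.545,-.3107,.328)),("carton_small",.11,(.5451,-.3107,.328))):
    for q in proj(boxpts(*p,z,D[n]),cp): cv2.circle(im,tuple(int(t) for t in np.round(q)),3,(0,255,0),1)
cv2.imwrite("pics/stack.png",im)
```

```text
[ 0.49839972 -0.32662653  0.45741054] [-3.14002112e+00  9.63598014e-04  3.28481652e-01] 14.0 [ 0.14547005  1.39496117 -1.70202856] 0.09420407587532019
 cand [131.8, 261.4] 0.73 6648
 cand [270.9, 277.3] 0.58 3134
 cand [215.9, 34.8] 0.56 4144
 expected [135.013174   260.13119012]
(array([ 0.5449205 , -0.31010906,  0.32149314]), np.float64(0.024236612021923065))
 cand [211.6, 153.3] 0.96 3451
 cand [80.9, 265.2] 0.7 578
 expected [130.07179566 260.01293932]
None
```

View pics/stack.png

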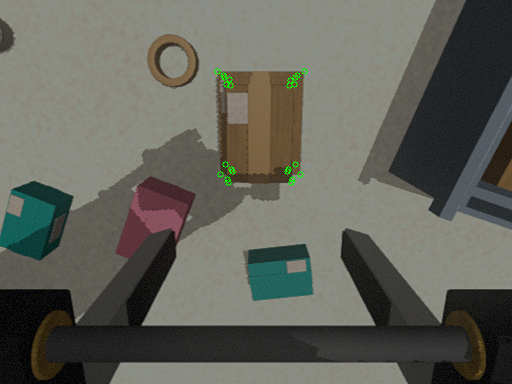

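The stack is aligned: the small carton fits at (0.5449, -0.3101), the medium was at (0.5450, -0.3107), and the base is unmoved. Going to the case.

Emit:
{"method": "arm_command", "body": {
  "plan": [-1,-0.1125,1,0,0.746,-1,-0.1125,1,0,0.746,-1,-0.1125,1,0,0.746,-1,-0.1125,1,0,0.746,-1,-0.1125,1,0,0.746,-1,-0.1125,1,0,0.746,-1,-0.1125,1,0,0.746,-1,-0.1125,1,0,0.746,-1,-0.1125,1,0,0.746,-1,-0.1125,1,0,0.746,-1,-0.1125,1,0,0.746,-1,-0.1125,1,0,0.746]
}}

```text
time_s: 15.4
ee_pos: [0.453, 0.0735, 0.4584]
eef_rot: [-3.141, -0.0, 1.892]
force: [-0.1, 0.1, -0.3]
grip_width: 0.0942
```

Emit:
{"method": "arm_command", "body": {
  "plan": [-1,0,0.228,-0.13,0,-1,0,0.228,-0.13,0,-1,0,0.228,-0.13,0,-1,0,0.228,-0.13,0,-1,0,0.228,-0.13,0]
}}

```text
time_s: 15.9
ee_pos: [0.4531, 0.1638, 0.4072]
eef_rot: [3.141, 0.0, 1.889]
force: [0.3, -0.7, 0.1]
grip_width: 0.0942
```

Run:
```python
from h import *
s=sensors.get_obs();print(s["ee_pos"],s["eef_rot"],s["time_s"],s["force"],s["grip_width"])
im=vision.camera("wrist");cp=vision.camera_params("wrist")
Z=dict(case=0,lid_bar=.085,lid_hinge=.07,lid_com=.091)
for n in Z:
    for d in vision.pinpoint(n,"wrist"): print(n,d,ray(d["at"],cp,Z[n]).round(4)); 
cv2.imwrite("pics/wc.png",im)
```

```text
[0.45309593 0.16381671 0.40724382] [3.14090220e+00 2.18044282e-04 1.88935702e+00] 15.9 [ 0.30342432 -0.70238491  0.07026267] 0.09422767773289802
case {'at': [123.4, 359.2], 'confidence': 0.64} [0.5435 0.2487]
lid_bar {'at': [130.1, 257.8], 'confidence': 0.75} [0.4361 0.2139]
lid_hinge {'at': [128.6, 458.0], 'confidence': 0.61} [0.6102 0.2712]
lid_com {'at': [130.1, 376.2], 'confidence': 0.71} [0.5322 0.2461]
```

View pics/wc.png

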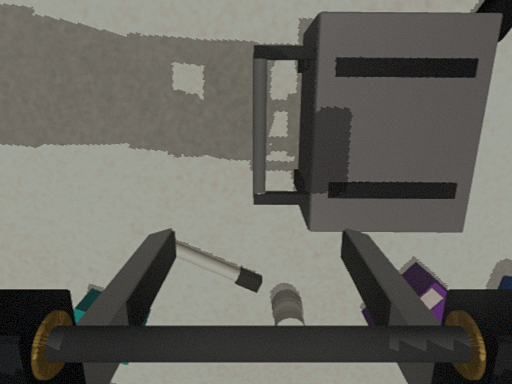

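Run:
```python
from h import *
im=cv2.imread("pics/wc.png")
cv2.imwrite("pics/wcz.png",cv2.resize(im[0:240,240:512],None,fx=2.4,fy=2.4,interpolation=cv2.INTER_CUBIC))
cp=vision.camera_params("wrist")
for at in((60,259.5),(125,259.5),(190,259.5)): print(at,ray(at,cp,.085))
for at in((13,320),(13,500),(231,313),(231,464)): print(at,ray(at,cp,.1))
```

```text
(60, 259.5) [0.41935418 0.26875636]
(125, 259.5) [0.43594715 0.21865828]
(190, 259.5) [0.4543341  0.16314372]
(13, 320) [0.45283012 0.31337764]
(13, 500) [0.58256667 0.35622217]
(231, 313) [0.51078334 0.14574329]
(231, 464) [0.6400818  0.18833327]
```

View pics/wcz.png

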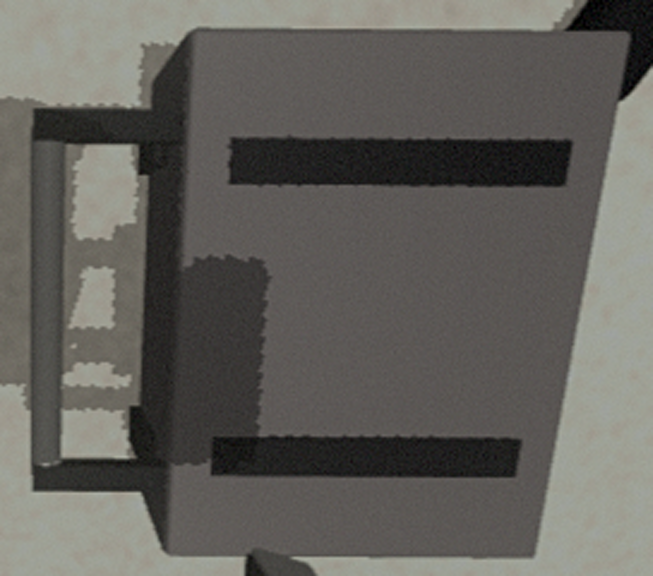

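The bar runs vertically in the image at col 260, rows 59-193. The lid top's corners give yaw ≈0.322, bar ≈(0.437, 0.215) and hinge ≈(0.6125, 0.2735), consistent with the 185 mm given. I'll half-close the jaws to clear the lid edge, then descend.

Emit:
{"method": "arm_command", "body": {
  "plan": [0.15,-0.04,0.128,0,0.002,0.15,-0.04,0.128,0,0.002,0.15,-0.04,0.128,-0.03,0.002,0.15,-0.04,0.128,-0.08,0.002,0.15,-0.04,0.128,-0.14,0.002,0.15,-0.04,0.128,-0.14,0.002],
  "newtons": 15
}}

```text
time_s: 16.75
ee_pos: [0.4368, 0.2145, 0.3476]
eef_rot: [-3.137, 0.0, 1.894]
force: [0.4, 0.3, -0.1]
grip_width: 0.0497
```

Run:
```python
from h import *
s=sensors.get_obs();print(s["ee_pos"],s["eef_rot"],s["time_s"],s["force"],s["grip_width"])
im=vision.camera("wrist");cv2.imwrite("pics/wc2.png",im)
```

```text
[0.43675022 0.21445732 0.34760214] [-3.13651297e+00  4.41500719e-04  1.89366825e+00] 16.75 [ 0.43044428  0.25224535 -0.12122065] 0.04971888867642295
```

View pics/wc2.png

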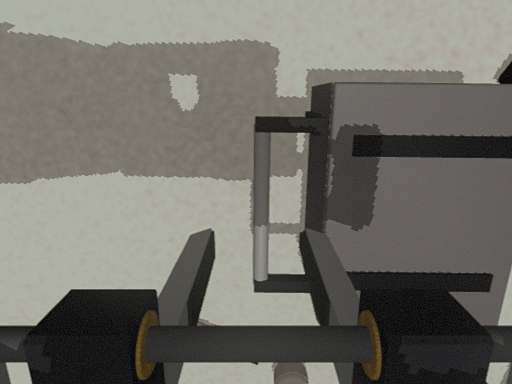

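Run:
```python
from h import *
cp=vision.camera_params("wrist");s=sensors.get_obs()["ee_pos"]
print(proj([s[0],s[1],.085],cp), [ray(a,cp,.085) for a in((131,262),(204,262),(280,262))])
u=np.array([np.cos(.322),np.sin(.322)])
print((np.mean([ray(a,cp,.085) for a in((131,262),(280,262))],0)-s[:2])@u)
```

```text
[[259.76918441 208.76467772]] [array([0.4201328 , 0.27000282]), array([0.43745584, 0.21881794]), array([0.45790845, 0.15838604])]
0.001683595564273266
```

Emit:
{"method": "arm_command", "body": {
  "plan": [0.15,0.003,0.001,-0.08,0,0.15,0.003,0.001,-0.15,0,0.15,0.003,0.001,-0.19,0,0.15,0.003,0.001,-0.204,0,0.15,0.003,0.001,-0.204,0,1,0.003,0.001,-0.204,0,1,0.003,0.001,-0.204,0,1,0.003,0.001,-0.204,0,1,0.003,0.001,-0.204,0,1,0.003,0.001,-0.204,0,1,0.003,0.001,-0.204,0],
  "newtons": 15
}}

```text
time_s: 17.9
ee_pos: [0.4376, 0.2159, 0.2693]
eef_rot: [-3.139, 0.0, 1.895]
force: [-9.5, -3.7, 6.6]
grip_width: 0.0114
```

Run:
```python
from h import *
s=sensors.get_obs();print(s["ee_pos"],s["eef_rot"],s["time_s"],s["force"],s["grip_width"])
im=vision.camera("wrist");cv2.imwrite("pics/wc3.png",im)
H=np.array([.6125,.2735]);u=np.array([np.cos(.322),np.sin(.322)]);r=np.hypot(.185,.015);a0=np.arctan2(.015,.185)
p0=np.array([s["ee_pos"][0],s["ee_pos"][1],.085])
print("along u from hinge",(p0[:2]-H)@u)
out=[]
for th in np.linspace(0,1.314,15)[1:]:
    d=-r*np.cos(th+a0)+.185; z=r*np.sin(th+a0)-.015
    out.append((round(th,3),*(np.array([d*u[0],d*u[1],z])/.4).round(3)))
for o in out: print(o)
```

```text
[0.43759779 0.21587491 0.26931141] [-3.13915533e+00  1.10682712e-04  1.89489916e+00] 17.9 [-9.54377493 -3.65483878  6.64343531] 0.011401984396583527
along u from hinge -0.18414929443061498
(np.float64(0.094), np.float64(0.005), np.float64(0.002), np.float64(0.043))
(np.float64(0.188), np.float64(0.014), np.float64(0.005), np.float64(0.086))
(np.float64(0.282), np.float64(0.027), np.float64(0.009), np.float64(0.127))
(np.float64(0.375), np.float64(0.044), np.float64(0.015), np.float64(0.167))
(np.float64(0.469), np.float64(0.064), np.float64(0.021), np.float64(0.205))
(np.float64(0.563), np.float64(0.087), np.float64(0.029), np.float64(0.241))
(np.float64(0.657), np.float64(0.113), np.float64(0.038), np.float64(0.275))
(np.float64(0.751), np.float64(0.142), np.float64(0.047), np.float64(0.305))
(np.float64(0.845), np.float64(0.174), np.float64(0.058), np.float64(0.333))
(np.float64(0.939), np.float64(0.208), np.float64(0.069), np.float64(0.358))
(np.float64(1.032), np.float64(0.244), np.float64(0.082), np.float64(0.379))
(np.float64(1.126), np.float64(0.282), np.float64(0.094), np.float64(0.396))
(np.float64(1.22), np.float64(0.321), np.float64(0.107), np.float64(0.41))
(np.float64(1.314), np.float64(0.362), np.float64(0.121), np.float64(0.419))
```

View pics/wc3.png

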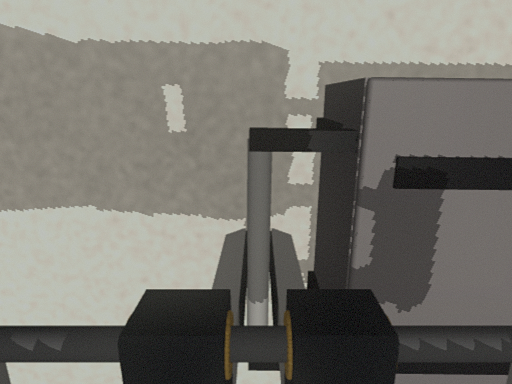

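Pads hold the bar at col 259, opening 11 mm. Swinging it up the arc slowly.

Emit:
{"method": "arm_command", "body": {
  "plan": [1,0.002,0.001,0.022,0,1,0.005,0.002,0.043,0,1,0.009,0.003,0.065,0,1,0.014,0.005,0.086,0,1,0.02,0.007,0.107,0,1,0.027,0.009,0.127,0,1,0.035,0.012,0.147,0,1,0.044,0.015,0.167,0,1,0.054,0.018,0.186,0,1,0.064,0.021,0.205,0,1,0.075,0.025,0.223,0,1,0.087,0.029,0.241,0,1,0.1,0.033,0.258,0,1,0.113,0.038,0.275,0,1,0.127,0.042,0.29,0,1,0.142,0.047,0.305,0,1,0.158,0.053,0.319,0,1,0.174,0.058,0.333,0,1,0.174,0.058,0.333,0,1,0.174,0.058,0.333,0]
}}

```text
time_s: 19.95
ee_pos: [0.5072, 0.239, 0.405]
eef_rot: [3.141, 0.0, 1.895]
force: [-14.5, -7.3, 17.9]
grip_width: 0.0114
```

Run:
```python
from h import *
s=sensors.get_obs();print(s["ee_pos"],s["eef_rot"],s["time_s"],s["force"],s["grip_width"])
d=s["ee_pos"]-[.4376,.2159,.2693]; u=np.array([np.cos(.322),np.sin(.322)])
print("du",d[:2]@u,"dv",d[:2]@[-u[1],u[0]],"dz",d[2],"theta",np.arctan2(d[2]+.015,.185-d[:2]@u)-np.arctan2(.015,.185),"r",np.hypot(d[2]+.015,.185-d[:2]@u))
im=np.hstack([cv2.resize(vision.camera(c),None,fx=.78,fy=.78) for c in("wrist","scene")]);cv2.imwrite("pics/wc4.png",im)
```

```text
[0.50724994 0.23895219 0.40499045] [3.14105868e+00 3.46869304e-04 1.89477233e+00] 19.95 [-14.47333467  -7.33259049  17.93618065] 0.011352627603480154
du 0.07336543306059443 dv -0.0001743195695812129 dz 0.13569044910548178 theta 0.8522919601959685 r 0.1875363644399678
```

View pics/wc4.png

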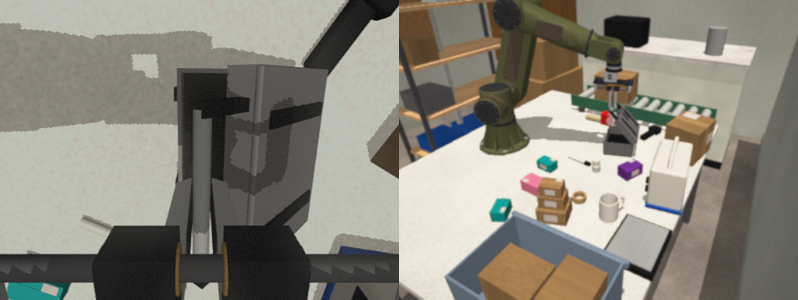

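Emit:
{"method": "arm_command", "body": {
  "plan": [1,-0.002,0,0.006,0,1,0.014,0.005,0.02,0,1,0.031,0.01,0.032,0,1,0.049,0.017,0.043,0,1,0.067,0.023,0.053,0,1,0.086,0.029,0.062,0,1,0.105,0.035,0.07,0,1,0.124,0.041,0.077,0,1,0.144,0.048,0.084,0,1,0.144,0.048,0.084,0,1,0.144,0.048,0.084,0]
}}

```text
time_s: 21.15
ee_pos: [0.5653, 0.2584, 0.4362]
eef_rot: [3.141, 0.0, 1.895]
force: [-0.9, -4.5, 4.1]
grip_width: 0.0117
```

```bash
cat > st.py <<'E'
from h import *
s=sensors.get_obs();print(s["ee_pos"],s["eef_rot"],s["time_s"],s["force"],s["grip_width"])
d=s["ee_pos"]-[.4376,.2159,.2693]; u=np.array([np.cos(.322),np.sin(.322)])
print("du",d[:2]@u,"dv",d[:2]@[-u[1],u[0]],"dz",d[2],"theta",np.arctan2(d[2]+.015,.185-d[:2]@u)-np.arctan2(.015,.185),"r",np.hypot(d[2]+.015,.185-d[:2]@u))
E
python3 st.py
```

```text
[0.56534921 0.25836191 0.43617852] [3.14104643e+00 1.12087241e-04 1.89468811e+00] 21.15 [-0.93103922 -4.4609487   4.0853634 ] 0.011679647806073595
du 0.13462114423078833 dv -0.00014852603400741562 dz 0.16687851558033645 theta 1.21967520913095 r 0.188726849012857
```

Emit:
{"method": "arm_command", "body": {
  "plan": [1,0.01,0.003,0.003,0,1,0.02,0.007,0.005,0,1,0.03,0.01,0.007,0,1,0.038,0.013,0.009,0,1,0.0425,0.014,0.01,0,1,0.0425,0.014,0.01,0,1,0.0425,0.014,0.01,0,1,0.0425,0.014,0.01,0,1,0.0425,0.014,0.01,0,1,0.0425,0.014,0.01,0]
}}

```text
time_s: 22.15
ee_pos: [0.5822, 0.2639, 0.4398]
eef_rot: [-3.141, 0.0, 1.895]
force: [1.0, -5.5, 0.9]
grip_width: 0.0116
```

```bash
cat >> st.py <<'E'
for c in("wrist","top","scene"):
    im=vision.camera(c);cv2.imwrite(f"pics/{c}_end.png",im)
    for n in("lid_bar","lid_com","lid_hinge"):
        for k in vision.pinpoint(n,c): print(c,n,k)
E
python3 st.py
```

```text
[0.58224224 0.26391474 0.43976196] [-3.14144304e+00  1.71382883e-04  1.89473786e+00] 22.15 [ 0.96384953 -5.51079982  0.86665111] 0.011594197373375116
du 0.1524032222955879 dv -0.00022712706638184648 dz 0.17046195929849606 theta 1.3159093249102385 r 0.18830477493560238
wrist lid_bar {'at': [255.1, 257.6], 'confidence': 0.79}
wrist lid_com {'at': [201.9, 295.1], 'confidence': 0.71}
top lid_bar {'at': [159.0, 160.3], 'confidence': 0.89}
top lid_com {'at': [156.3, 166.8], 'confidence': 0.57}
top lid_com {'at': [185.1, 396.8], 'confidence': 0.53}
top lid_hinge {'at': [157.9, 173.3], 'confidence': 0.97}
scene lid_bar {'at': [129.1, 293.3], 'confidence': 0.76}
scene lid_com {'at': [171.3, 322.5], 'confidence': 0.62}
scene lid_com {'at': [153.9, 303.3], 'confidence': 0.55}
scene lid_hinge {'at': [257.1, 198.0], 'confidence': 0.57}
scene lid_hinge {'at': [175.3, 303.0], 'confidence': 0.55}
```

View pics/scene_end.png

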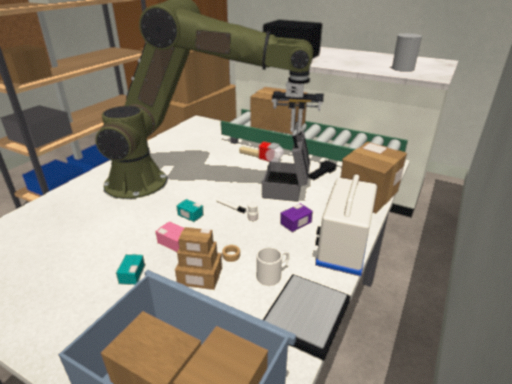

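View pics/wrist_end.png

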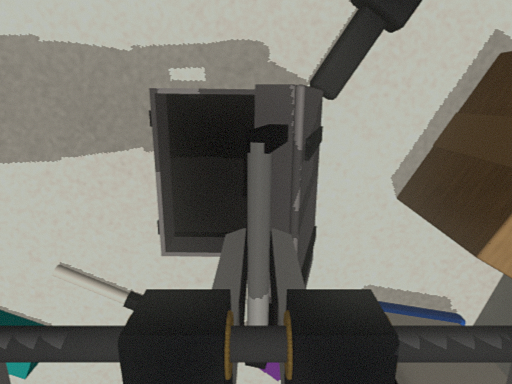

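View pics/top_end.png

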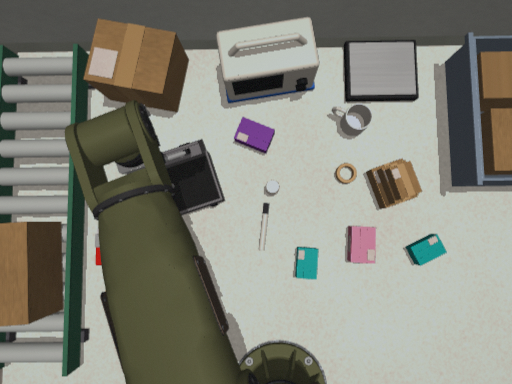

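The scene view shows the three-carton column standing aligned at (258,198). The lid is held near upright by the gripper, and the bystanders are where they were. The lid angle from the bar's displacement is ≈1.316 rad, with almost no force along the swing direction. Handing in.

```bash
python3 -c "
from station import sensors,job
s=sensors.get_obs();print(s['time_s'],s['joint_vel'].round(4),s['grip_width'])
print(job.hand_in())"
```

```text
22.75 [ 0.0009  0.0018 -0.0018 -0.     -0.0002 -0.0018] 0.011761754887664056
the job is handed in; nothing more can be done
None
```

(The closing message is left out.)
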